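# Put away the solder-paste jars

### The job

Lift the circuit board off the jar in the grey case and lay it flat, heatsink up, in the middle of the light-blue mat, and stand the red, the yellow and the green lidded jar each inside the saucer of its own colour. Keep the board level and the jars upright all the while, and leave the black-lidded jar where it stands.

Things in the scene. Friction and masses are not known exactly. Their poses are not given: they have to be found in the camera images.
- board_grip (a point): Black circuit board 88 x 30 x 2 mm, 70 g, low parts (to 12 mm) at its ends; in its middle stands a bare-metal finned heatsink, 30 mm along the board, 16 mm across, 36 mm tall: hold it across the 16 mm. It starts level on the lid of the jar in the grey case. Point: on the heatsink's axis, 10 mm below its top, 28 mm above the board's underside; x along the board, y across, z up.
- jar_red_center (a point): Small upright closed jar, white with a red band and a red screw lid; a plain round cylinder 50 mm in diameter and 44 mm tall, about 90 g. The point is its centre, 22 mm above its underside; z up its axis. One of the red, yellow and green jars stands in the grey case under the board; the other two stand on the table.
- jar_yellow_center (a point): Small upright closed jar, white with a yellow band and a yellow screw lid; a plain round cylinder 50 mm in diameter and 44 mm tall, about 90 g. The point is its centre, 22 mm above its underside; z up its axis. One of the red, yellow and green jars stands in the grey case under the board; the other two stand on the table.
- jar_green_center (a point): Small upright closed jar, white with a green band and a green screw lid; a plain round cylinder 50 mm in diameter and 44 mm tall, about 90 g. The point is its centre, 22 mm above its underside; z up its axis. One of the red, yellow and green jars stands in the grey case under the board; the other two stand on the table.
- jar_black_center (a point): Small upright closed jar, white with a black band and a black screw lid; a plain round cylinder 50 mm in diameter and 44 mm tall, about 90 g. The point is its centre, 22 mm above its underside; z up its axis. Stands on the table and must stay there.
- dish_red: Fixed round red saucer, 86 mm outside and 78 mm inside diameter, floor 3 mm thick, rim 8 mm high. Origin: centre of its underside, on the table; z up.
- dish_yellow: Fixed round yellow saucer, 86 mm outside and 78 mm inside diameter, floor 3 mm thick, rim 8 mm high. Origin: centre of its underside, on the table; z up.
- dish_green: Fixed round green saucer, 86 mm outside and 78 mm inside diameter, floor 3 mm thick, rim 8 mm high. Origin: centre of its underside, on the table; z up.
- mat: Fixed light-blue soldering mat with pale grid lines, 100 mm (its x) by 130 mm (its y), 3 mm thick. Origin: centre of its underside, on the table; z up.
- case: Fixed open grey case, 150 mm (its x) by 190 mm (its y) outside, walls 5 mm thick and 30 mm high; its liner is flush with the table, so what stands in it stands at table height. One jar stands within 12 mm of its middle. Origin: centre of its underside; z up.
Not all that is in view belongs to the job. There is more than one size of the dish_red; the job needs the smallest. What is shaped like the part that bears jar_green_center but pink is not meant.

How it is judged:
By the outcome, as a careful person would: the job done as asked, in the order asked, and still so for the second after the job is handed in, with the robot touching nothing.
It also fails if it takes over 128 s, if anything falls off the work surface, if the arm or the gripper's body presses on something with over 40 N, if the wrist force passes 120 N, or if a joint passes its speed limit or range.

### The arm

A 6-joint arm with a two-finger parallel gripper is mounted at the origin on the work surface. World frame = base frame: x ahead of the robot, y to its left, z up, the work surface at z = 0. Lengths are in mm, angles in rad, forces in N, time in s.
With the tool pointing down it reaches from about 275 to 750 mm from the base axis. Payload 10.2 kg.
Tool frame: the origin (TCP) lies between the finger pads; the fingertips stand ctrl.tips_ahead ahead of it and the grasp point (between the pads) lies 8 mm behind it (ctrl.tips_ahead is the distance from the TCP to the fingertips, in mm); z points along the fingers, y is the direction in which the jaws open and shut (so a half turn about z gives the same grasp; the last joint's range is limited). The gripper opens to 85 mm and grips with 20 to 120 N. Pads are 22 mm wide; open, the fingers measure 114 mm over their backs; the gripper's body (76 mm by 85 mm) begins 54 mm behind the grasp point. The pads swing forward as they close: fully open they stand 13 mm farther back than shut.
Start: joints at [-1.388, 0.313, 1.498, -0, 1.331, -0.223], TCP at [207.234, -482.375, 220.294] pointing down, gripper open.
Joint ranges: [-2.94, 2.94], [-0.97, 2.17], [0.19, 2.56], [-1.23, 4.37], [0.02, 3.11], [-2.88, 2.88]. Speed limits (rad/s): [2.39, 2.39, 3.01, 3.14, 3.14, 3.14].

### API

Orientations are given as a unit quaternion [w, x, y, z].
In Python, from rig import ctrl gives the robot as it stands. The module is installed in compiled form; this text tells all that it offers.
- The arm moves only by the tool move_arm, never from a script. Its argument "motion" is a list of rows, each an object with "offset": the shift along the tool's x, y, z in m, a list of three; "angular": the turn, a rotation vector about the tool's x, y, z in degrees, a list of three; "jaw": the finger opening in m, from 0 to 0.0854. In form: [{"offset": [tx, ty, tz], "angular": [ax, ay, az], "jaw": jaw}, ...]. A call has 1 to 5 rows; each row is the pose to reach, as a shift and turn from the pose commanded when the call began, along the tool's axes at that moment; what a row does not reach only later rows make up. A row lasts 1/8 s, in which the tool goes at most 62.5 mm and 10.7 degrees, less where a joint would pass 70% of its speed; a pose out of reach is approached as far as the arm can. A call with a gripper value outside its range is refused whole. The fingers move at their own pace and stop on an object; "squeeze" is the grip in N (left out, the last holds). Time passes only in rows, so rows that repeat a pose let the fingers close. It gives the time, the measured TCP pose, the force and the opening at its end, in the units of the state.
- ctrl.sense(): the state, without advancing time (a new reading comes with each control period).
- ctrl.capture(name): name is "scene" or "side" or "wrist"; returns a dict with "img" (480x640x3 uint8, red, green, blue), "intrinsics" (3x3 intrinsics, pixels), "rvec" (rotation vector, rad) and "tvec" (3), from world to camera coordinates, as OpenCV has them. Camera axes: x right, y down, z forward; pixel columns grow to the right and rows downward; lengths in mm; the calibration is good to about 2 mm. A picture is of the moment at which its call begins. There is no depth.
- ctrl.finish_job(): hands the job in, once; it reports no verdict.
The state is a dict: "time_s": time; "joints": joint angles; "dq": joint speeds; "tau": joint torques, N m; "eef_pos": TCP position; "ee_rot": TCP orientation; "force": force on the tool from outside, world axes, zero at the start; "wrist_torque": the same for the moment, N m; "grip_width": opening from 0.0 (shut) to 1.0 (fully open).
Only numpy, scipy, OpenCV 4.12 (cv2) and the standard library are available. Lean on these libraries where they do the work, as an engineer would, in place of code of your own. Each camera call takes 0.05 s, during which the arm holds its last target. There are 200 camera calls.

## Working session

There is one attempt and no reset: what is moved stays moved. The work goes in short steps, Python scripts to look and compute and a tool call to move; the robot and the scene stay as the last step left them, time stands still between calls to the robot, and variables do not carry over. Pictures are saved under pics/ and viewed, about 12 in all and at most 16, crops included, and the job is handed in when it is done.

Besides the shell and the picture viewer there is one more tool, called after "Emit:" as name(argument=value, ...) on one line, values as JSON. move_arm: Moves the arm, as the interface text tells. Its arguments: {"type":"object","properties":{"motion":{"type":"array","items":{"type":"object","properties":{"offset":{"type":"array","items":{"type":"number"}},"angular":{"type":"array","items":{"type":"number"}},"jaw":{"type":"number"}}}},"squeeze":{"type":"number"}},"required":["motion"]}

```bash
mkdir -p pics
cat > h.py <<'E'
import numpy as np, cv2
from scipy.spatial.transform import Rotation as Rn
from rig import ctrl
def cap(name,save=None):
    c=ctrl.capture(name)
    c={k:(np.array(v)) for k,v in c.items()}
    if save: cv2.imwrite('pics/'+save,c['img'][:,:,::-1])
    return c
def ray(c,uv,z):
    R=cv2.Rodrigues(c['rvec'].astype(float))[0]; t=c['tvec'].astype(float).ravel()
    o=-R.T@t; d=R.T@np.linalg.inv(c['intrinsics'])@np.array([uv[0],uv[1],1.])
    return (o+d*(z-o[2])/d[2])
def proj(c,P):
    return cv2.projectPoints(np.array(P,float).reshape(-1,1,3),c['rvec'].astype(float),c['tvec'].astype(float),c['intrinsics'].astype(float),None)[0].reshape(-1,2)
def tool(P,yaw=None):
    """offset in tool axes (m) from the present pose to world P (mm)"""
    s=ctrl.sense(); q=np.array(s['ee_rot']); R=Rn.from_quat(q[[1,2,3,0]])
    return R.inv().apply(np.array(P)-np.array(s['eef_pos']))/1000
E
python3 - <<'E'
from h import *
print(ctrl.sense(), ctrl.tips_ahead)
a=cap('scene','s0.png'); b=cap('side','d0.png'); w=cap('wrist','w0.png')
for c in (a,b): 
    R=cv2.Rodrigues(c['rvec'].astype(float))[0]; print(-R.T@c['tvec'].ravel(), c['intrinsics'][0])
E
```

```text
{'time_s': 0.0, 'joints': array([-1.38838561e+00,  3.13457658e-01,  1.49845319e+00,  2.03009601e-05,
        1.33099845e+00, -2.23392801e-01]), 'dq': array([-7.62587741e-05, -3.63446721e-04, -1.55302915e-03,  1.86654241e-03,
       -7.39342105e-04,  1.06268524e-03]), 'tau': array([ 1.03205981e-03, -4.12263787e+01, -2.59748447e+01, -1.58124249e-05,
        4.16958559e-03, -8.05302022e-06]), 'eef_pos': array([ 207.19350808, -482.08581386,  219.72510482]), 'ee_rot': array([-6.57984673e-04,  9.79486237e-01,  2.01509994e-01,  2.33451951e-05]), 'force': array([-0.92943794, -0.26570209,  0.56297427]), 'wrist_torque': array([-0.01997802,  0.08506572, -0.02594793]), 'grip_width': 0.9977637813000277} 11.0
[1203.76147843   25.50270945  850.16572451] [526.07712432   0.         325.87258442]
[ 307.23887595 1061.39047404  788.68019727] [555.83081      0.         314.81461107]
```

View pics/s0.png

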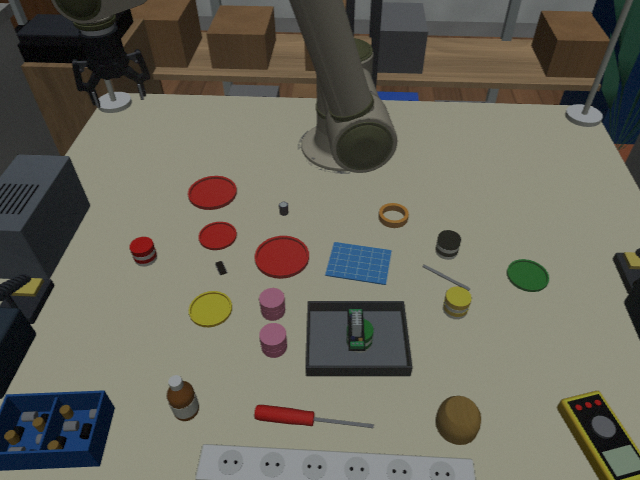

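View pics/d0.png

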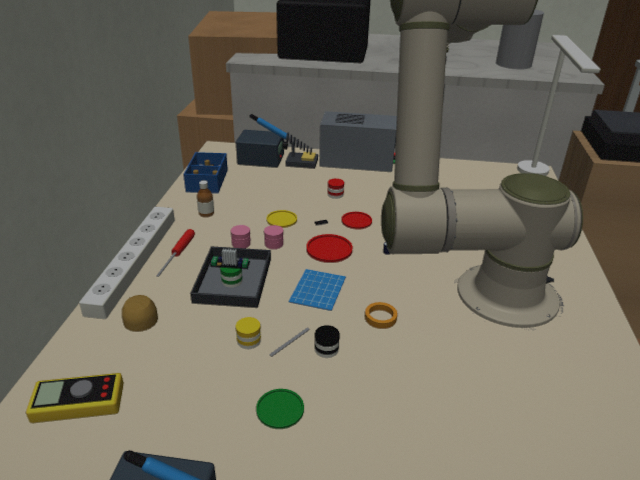

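The scene view shows the green jar in the case under the board at (357,335), the red jar at (143,250), the yellow jar at (458,300) and the black jar at (448,243). The dishes are red (small) at (218,235), yellow at (210,309) and green at (528,275). The mat is at (359,263), and the pink jars are decoys.

Run:
```python
from h import *
V={n:cap(n) for n in('scene','side')}
hs={n:cv2.cvtColor(c['img'],cv2.COLOR_RGB2HSV) for n,c in V.items()}
rng={'red':[(0,6),(172,180)],'yellow':[(22,33)],'green':[(50,75)],'blue':[(95,112)]}
for n in V:
  for col,rs in rng.items():
    m=sum(cv2.inRange(hs[n],(a,120,60),(b,255,255)) for a,b in rs).astype(np.uint8)
    m=cv2.morphologyEx(m,cv2.MORPH_CLOSE,np.ones((3,3)))
    for k in cv2.findContours(m,cv2.RETR_EXTERNAL,cv2.CHAIN_APPROX_NONE)[0]:
      if cv2.contourArea(k)<120: continue
      k=k.reshape(-1,2); 
      for z in ((6,) if col!='blue' else (3,)):
        p=np.array([ray(V[n],u,z)[:2] for u in k],np.float32)
        (cx,cy),r=cv2.minEnclosingCircle(p); rc=cv2.minAreaRect(p)
        if abs(cx)<1000: print(n,col,k.mean(0).round(),'c',round(cx),round(cy),'d',round(2*r),'rect',np.round(rc[0]),np.round(rc[1]),round(rc[2],1))
# heatsink/board and jar lids from scene
s=V['scene']
for nm,u,z in [('redlid',(142,243),44),('yellid',(458,294),44),('blk',(448,238),44),('pink1',(272,297),44),('pink2',(273,333),44),('hs',(356,315),82),('caseTL',(307,303),30),('caseTR',(406,303),30),('caseBR',(410,368),30),('caseBL',(307,368),30)]: print(nm,ray(s,u,z).round())
x=cv2.resize(s['img'][290:385,290:420],None,fx=4,fy=4,interpolation=2); y=cv2.resize(V['side']['img'][235:310,185:285],None,fx=4,fy=4,interpolation=2)
o=np.zeros((700,520,3),np.uint8); o[:380,:520]=x; o[380:680,:400]=y
cv2.imwrite('pics/c1.png',cv2.resize(o,(446,600))[:,:,::-1])
```

```text
scene red [284. 415.] c 798 -73 d 103 rect [796. -73.] [102.  28.] 85.8
scene red [141. 246.] c 419 -435 d 63 rect [ 419. -435.] [62. 48.] 16.3
scene red [281. 256.] c 430 -119 d 126 rect [ 430. -119.] [122. 117.] 3.1
scene red [217. 235.] c 374 -273 d 91 rect [ 375. -272.] [87. 85.] 3.1
scene red [212. 192.] c 225 -317 d 129 rect [ 226. -317.] [125. 119.] 3.0
scene yellow [596. 428.] c 797 452 d 157 rect [798. 452.] [140.  89.] 18.3
scene yellow [210. 309.] c 579 -244 d 90 rect [ 579. -245.] [87. 85.] 3.1
scene yellow [456. 304.] c 535 251 d 78 rect [535. 249.] [49. 77.] 76.5
scene yellow [ 28. 288.] c 546 -635 d 61 rect [ 545. -636.] [46. 46.] 3.0
scene yellow [633. 260.] c 403 640 d 52 rect [403. 642.] [28. 47.] 86.7
scene green [528. 274.] c 454 406 d 84 rect [455. 405.] [81. 83.] 3.1
scene blue [ 44. 418.] c 827 -474 d 199 rect [ 828. -475.] [107. 173.] 5.7
scene blue [359. 263.] c 437 50 d 159 rect [437.  49.] [127. 101.] 81.5
scene blue [398.  96.] c -259 160 d 128 rect [-259.  161.] [ 47. 121.] 2.9
side red [329. 248.] c 426 -119 d 130 rect [ 425. -120.] [116. 125.] 9.4
side 
[... 326 characters left out ...]
57. 209.] [50. 64.] 14.8
side yellow [281. 218.] c 573 -244 d 92 rect [ 575. -243.] [83. 87.] 9.7
side green [279. 408.] c 450 408 d 87 rect [450. 407.] [82. 85.] 13.1
side blue [169. 472.] c 596 552 d 101 rect [599. 563.] [ 28. 100.] 73.6
side blue [318. 289.] c 432 51 d 160 rect [432.  52.] [130.  99.] 81.5
side blue [204. 173.] c 872 -505 d 305 rect [ 879. -503.] [116. 288.] 10.4
side blue [272. 128.] c 742 -903 d 230 rect [ 741. -904.] [ 36. 229.] 42.8
redlid [ 444. -415.   44.]
yellid [548. 243.  44.]
blk [394. 239.  44.]
pink1 [ 575. -118.   44.]
pink2 [ 657. -106.   44.]
hs [637.  44.  82.]
caseTL [575. -51.  30.]
caseTR [564. 142.  30.]
caseBR [708. 142.  30.]
caseBL [718. -39.  30.]
```

View pics/c1.png

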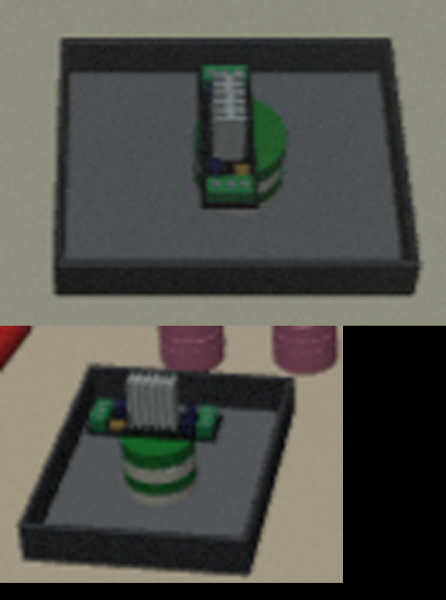

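View pics/w0.png

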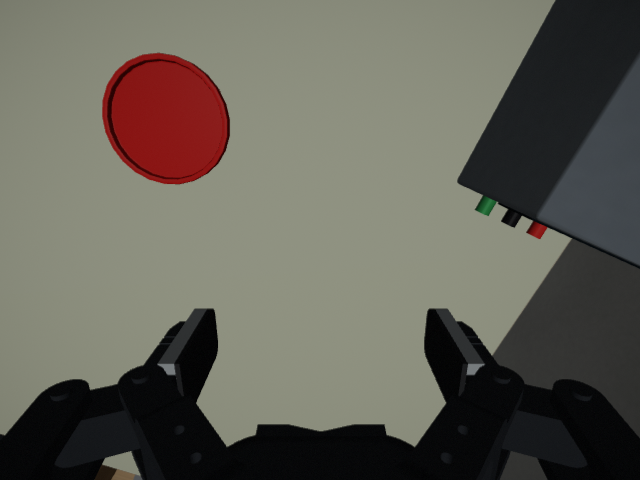

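The heatsink is at about (637,44), with the board running along x and the case around (640,45). Next I move above it and turn the tool to yaw 0.

Emit:
move_arm(motion=[{"offset":[0.595,-0.313,-0.02],"angular":[0,0,10],"jaw":0.05},{"offset":[0.595,-0.313,-0.02],"angular":[0,0,20],"jaw":0.05},{"offset":[0.595,-0.313,-0.02],"angular":[0,0,23.2],"jaw":0.05},{"offset":[0.595,-0.313,-0.02],"angular":[0,0,23.2],"jaw":0.05},{"offset":[0.595,-0.313,-0.02],"angular":[0,0,23.2],"jaw":0.05}])

```text
time_s: 0.88
eef_pos: [403.3, -239.9, 229.7]
ee_rot: [0.0, 1.0, 0.0, 0.0]
force: [0.7, -0.4, -0.0]
grip_width: 0.587
```

```bash
cat >> h.py <<'E'
def go(P,yaw=0):
    s=ctrl.sense(); q=np.array(s['ee_rot']); R=Rn.from_quat(q[[1,2,3,0]])
    T=Rn.from_euler('z',yaw,degrees=True)*Rn.from_quat([1,0,0,0])
    print('t',round(s['time_s'],2),'pos',s['eef_pos'].round(1),'offset m',tool(P).round(4),'turn',(R.inv()*T).as_rotvec(degrees=True).round(2),'F',s['force'].round(1),'w',round(s['grip_width']*85.4,1))
E
python3 -c "
from h import *
go([630,40,240],0)"
```

```text
t 0.88 pos [ 403.3 -239.9  229.7] offset m [ 0.2269 -0.2798 -0.0103] turn [ 0.02 -0.02  0.03] F [ 0.7 -0.4 -0. ] w 50.2
```

Emit:
move_arm(motion=[{"offset":[0.227,-0.28,-0.01]},{"offset":[0.227,-0.28,-0.01]},{"offset":[0.227,-0.28,-0.01]},{"offset":[0.227,-0.28,-0.01]},{"offset":[0.227,-0.28,-0.01]}])

```text
schema error: expected keys offset, angular, jaw
```

Emit:
move_arm(motion=[{"offset":[0.0,-0.045,0]},{"offset":[0.0,-0.045,0]},{"offset":[0.0,-0.045,0]}])

```text
schema error: expected keys offset, angular, jaw
```

```bash
python3 -c "
from h import *
go([630,40,240],0)
w=cap('wrist','w1.png')
print(proj(w,[[637,44,82],[640,45,0]]), ray(w,(320,240),0))
R=cv2.Rodrigues(w['rvec'].astype(float))[0]; print(-R.T@w['tvec'].ravel())"
```

```text
t 0.88 pos [ 403.3 -239.9  229.7] offset m [ 0.2269 -0.2798 -0.0103] turn [ 0.02 -0.02  0.03] F [ 0.7 -0.4 -0. ] w 50.2
[[-112.27222094 -127.82740691]
 [  -7.26971378  -70.68367548]] [ 357.00255142 -238.59868407    0.        ]
[ 483.46643297 -239.16457067  382.09971753]
```

View pics/w1.png

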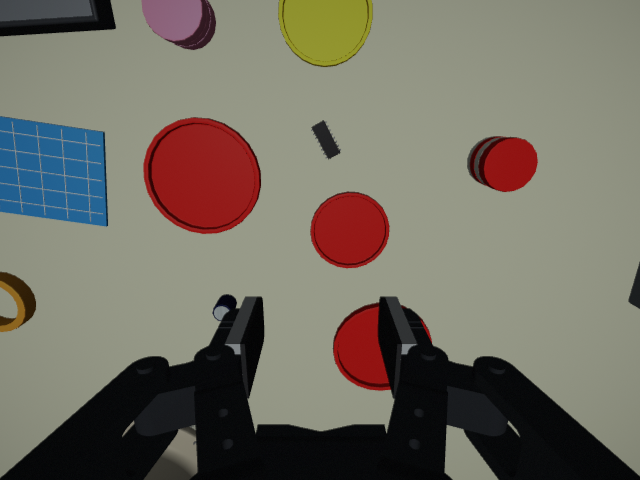

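Handy view anyway: red dish at (350,230), red jar lid at (510,164), yellow dish at (325,20). I measure those from this frame and then go on.

```bash
cat >> h.py <<'E'
RG={'red':[(0,6),(172,180)],'yellow':[(22,33)],'green':[(50,75)],'blue':[(95,112)]}
def blobs(c,col,z,amin=300,smin=120):
    """each blob of the colour, its outline cast on height z: centre, enclosing diameter, min-area box"""
    h=cv2.cvtColor(c['img'],cv2.COLOR_RGB2HSV)
    m=sum(cv2.inRange(h,(a,smin,40),(b,255,255)) for a,b in RG[col]).astype(np.uint8)
    m=cv2.morphologyEx(m,cv2.MORPH_CLOSE,np.ones((3,3)))
    for k in cv2.findContours(m,cv2.RETR_EXTERNAL,cv2.CHAIN_APPROX_NONE)[0]:
        if cv2.contourArea(k)<amin: continue
        p=np.array([ray(c,u,z)[:2] for u in k.reshape(-1,2)],np.float32)
        (x,y),r=cv2.minEnclosingCircle(p); b=cv2.minAreaRect(p)
        print(col,'px',k.reshape(-1,2).mean(0).round(),'z',z,'c',round(x,1),round(y,1),'d',round(2*r,1),'box',np.round(b[0],1),np.round(b[1],1),round(b[2],1))
E
python3 -c "
from h import *
w=cap('wrist')
blobs(w,'red',8);blobs(w,'red',44);blobs(w,'yellow',8)"
```

```text
red px [366. 353.] z 8 c 221.4 -307.9 d 122.7 box [ 216.7 -283.9] [122.5  58.2] 11.1
red px [354. 233.] z 8 c 369.9 -270.2 d 85.7 box [ 369.8 -270.1] [85.1 83.6] 3.9
red px [509. 168.] z 8 c 442.5 -425.0 d 69.9 box [ 440.5 -424.7] [69.3 54. ] 86.2
red px [208. 178.] z 8 c 426.7 -116.9 d 120.5 box [ 426.9 -116.9] [117.5 119.9] 0.4
red px [366. 353.] z 44 c 246.8 -300.8 d 110.9 box [ 242.6 -279. ] [110.7  52.6] 11.1
red px [354. 233.] z 44 c 381.1 -266.7 d 77.5 box [ 381.  -266.6] [76.9 75.6] 3.9
red px [509. 168.] z 44 c 446.7 -406.7 d 63.2 box [ 445.  -406.4] [62.6 48.8] 86.2
red px [208. 178.] z 44 c 432.5 -128.1 d 108.9 box [ 432.6 -128.1] [106.2 108.4] 0.4
yellow px [333.  28.] z 8 c 574.1 -243.0 d 85.2 box [ 560.7 -243.1] [57.1 84.6] 0.3
```

Emit:
move_arm(motion=[{"offset":[0.227,-0.28,-0.01],"angular":[0,0,0],"jaw":0.05},{"offset":[0.227,-0.28,-0.01],"angular":[0,0,0],"jaw":0.05},{"offset":[0.227,-0.28,-0.01],"angular":[0,0,0],"jaw":0.05},{"offset":[0.227,-0.28,-0.01],"angular":[0,0,0],"jaw":0.05},{"offset":[0.227,-0.28,-0.01],"angular":[0,0,0],"jaw":0.05}])

```text
time_s: 1.6
eef_pos: [599.9, 2.2, 238.1]
ee_rot: [0.0, 1.0, 0.0, 0.0]
force: [1.2, -0.4, -0.2]
grip_width: 0.586
```

```bash
python3 -c "
from h import *
go([630,40,240],0)
w=cap('wrist')
blobs(w,'blue',3);blobs(w,'yellow',8)"
```

```text
t 1.6 pos [599.9   2.2 238.1] offset m [ 0.0301 -0.0378 -0.0019] turn [ 0.02 -0.    0.02] F [ 1.2 -0.4 -0.2] w 50.1
blue px [284. 323.] z 3 c 433.6 51.5 d 161.5 box [433.7  51.5] [129.1  99.9] 81.6
yellow px [ 98. 246.] z 8 c 541.5 258.8 d 77.3 box [540.3 258.4] [53.4 77.1] 25.3
yellow px [544. 219.] z 8 c 575.8 -240.2 d 88.2 box [ 576.5 -240.7] [87.4 84.2] 50.8
```

```bash
python3 -c "
from h import *
w=cap('wrist','w2.png')
print(proj(w,[[637,44,82],[640,45,0]]))"
```

```text
[[279.34174894 176.78747541]
 [286.90747713 162.48866239]]
```

View pics/w2.png

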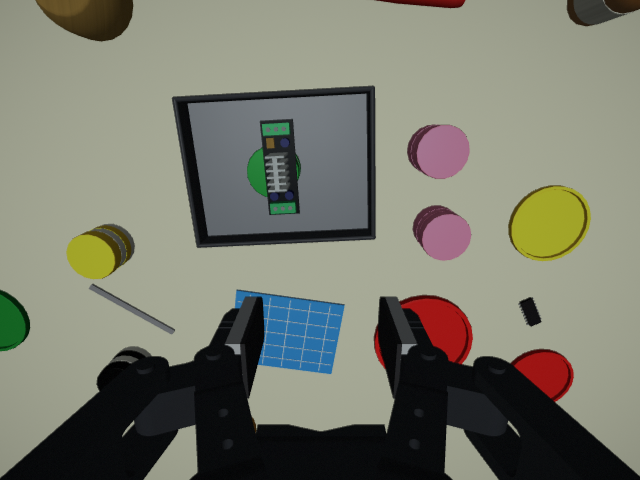

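The board corners are about (261,122), (292,120), (299,212) and (269,215), the heatsink top is near (277,173), and the green lid spans u 247–301 at v≈170. The pale rod and yellow jar are at left.

```bash
python3 -c "
from h import *
w=cap('wrist')
h=cv2.cvtColor(w['img'],cv2.COLOR_RGB2GRAY)
P=np.array([ray(w,u,46)[:2] for u in [(261,122),(292,120),(299,212),(269,215)]]);print(P.round(),P.mean(0).round(1))
d=(P[0]+P[1]-P[2]-P[3]);print('yaw',np.degrees(np.arctan2(d[1],d[0])))
print('hs',ray(w,(277,173),82), 'lid',ray(w,(274,171),44))
blobs(w,'green',44); blobs(w,'yellow',44)
print([ray(w,u,30)[:2].round() for u in [(174,97),(375,87),(375,238),(198,246)]])
c=w['img'][100:240,180:320]; 
cv2.imwrite('pics/w2c.png',cv2.resize(c,(560,560),interpolation=2)[:,:,::-1])"
```

```text
[[679.  60.]
 [681.  32.]
 [596.  27.]
 [592.  56.]] [636.9  43.8]
yaw 3.0480683120857144
hs [638.20504423  42.7270076   82.        ] lid [634.77964905  50.06824124  44.        ]
green px [  8. 323.] z 44 c 470.4 353.5 d 69.3 box [467.4 342.3] [23.2 69.3] 74.8
green px [255. 170.] z 44 c 635.2 63.2 d 45.0 box [634.7  70.3] [45.  16.9] 3.5
green px [272. 126.] z 44 c 674.9 50.6 d 26.7 box [675.1  50.4] [10.7 25.8] 3.4
yellow px [ 94. 249.] z 44 c 554.8 235.1 d 70.1 box [553.3 234.4] [48.3 70. ] 25.6
yellow px [547. 221.] z 44 c 585.9 -216.9 d 79.9 box [ 586.5 -217.3] [79.1 76.4] 53.7
[array([700., 142.]), array([710., -43.]), array([564., -51.]), array([554., 134.])]
```

View pics/w2c.png

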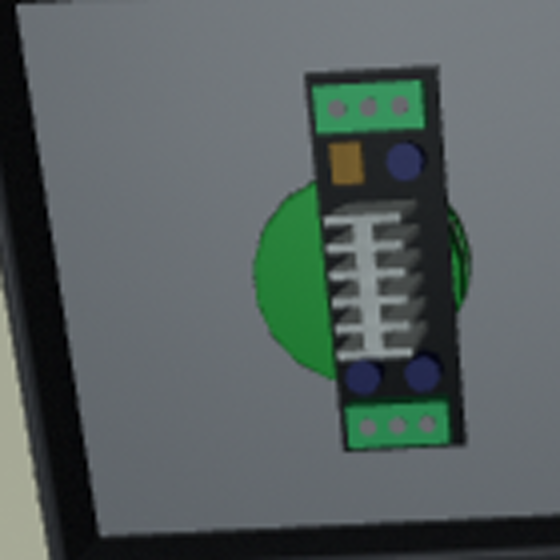

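Emit:
move_arm(motion=[{"offset":[0.0376,-0.0423,0.05],"angular":[0,0,-3],"jaw":0.05},{"offset":[0.0376,-0.0423,0.08],"angular":[0,0,-3],"jaw":0.05},{"offset":[0.0376,-0.0423,0.12],"angular":[0,0,-3],"jaw":0.05},{"offset":[0.0376,-0.0423,0.12],"angular":[0,0,-3],"jaw":0.05}])

```text
time_s: 2.25
eef_pos: [634.6, 42.1, 115.7]
ee_rot: [-0.0, 1.0, 0.026, -0.003]
force: [0.6, -0.2, 0.1]
grip_width: 0.585
```

```bash
python3 -c "
from h import *
go([637.5,44.5,64],3)
w=cap('wrist','w3.png')
print(proj(w,[[637.5,44.5,82]]))"
```

```text
t 2.25 pos [634.6  42.1 115.7] offset m [ 0.0033 -0.0022  0.0517] turn [-0.04  0.35 -0.04] F [ 0.6 -0.2  0.1] w 49.9
[[317.89321932 266.41605117]]
```

View pics/w3.png

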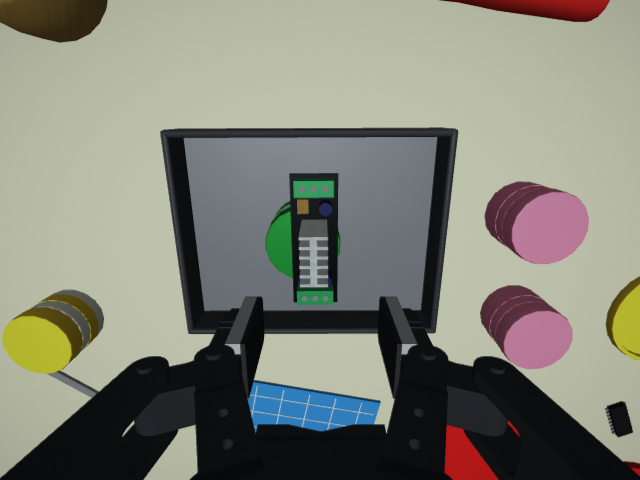

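Aligned: the heatsink top is at (313,263) against a predicted (318,266), so about 2 mm more in +y. Descend and grip.

Emit:
move_arm(motion=[{"offset":[0.004,-0.004,0.02],"angular":[0,0.3,0],"jaw":0.05},{"offset":[0.004,-0.004,0.052],"angular":[0,0.3,0],"jaw":0.05},{"offset":[0.004,-0.004,0.052],"angular":[0,0.3,0],"jaw":0.05},{"offset":[0.004,-0.004,0.052],"angular":[0,0.3,0],"jaw":0.05}])

```text
time_s: 2.8
eef_pos: [641.4, 47.1, 68.9]
ee_rot: [0.0, 1.0, 0.026, 0.004]
force: [0.1, -0.5, 0.4]
grip_width: 0.582
```

Emit:
move_arm(motion=[{"offset":[0,0,0],"angular":[0,0,0],"jaw":0.02},{"offset":[0,0,0],"angular":[0,0,0],"jaw":0.01},{"offset":[0,0,0],"angular":[0,0,0],"jaw":0.01},{"offset":[0,0,0],"angular":[0,0,0],"jaw":0.01},{"offset":[0,0,0],"angular":[0,0,0],"jaw":0.01}], squeeze=40)

```text
time_s: 3.42
eef_pos: [640.7, 47.5, 67.4]
ee_rot: [0.0, 1.0, 0.027, 0.003]
force: [-1.2, -0.7, 6.0]
grip_width: 0.169
```

```bash
python3 -c "
from h import *
go([637.5,44.5,120],3)"
```

```text
t 3.42 pos [640.7  47.5  67.4] offset m [-0.003   0.0029 -0.0527] turn [ 0.03 -0.4   0.05] F [-1.2 -0.7  6. ] w 14.4
```

Emit:
move_arm(motion=[{"offset":[0,0,-0.005],"angular":[0,0,0],"jaw":0.01},{"offset":[0,0,-0.02],"angular":[0,-0.3,0],"jaw":0.01},{"offset":[0,0,-0.04],"angular":[0,-0.3,0],"jaw":0.01},{"offset":[0,0,-0.06],"angular":[0,-0.3,0],"jaw":0.01},{"offset":[0,0,-0.06],"angular":[0,-0.3,0],"jaw":0.01}])

```text
time_s: 4.05
eef_pos: [640.7, 47.7, 128.3]
ee_rot: [0.0, 1.0, 0.027, 0.002]
force: [-0.0, 0.2, -0.3]
grip_width: 0.167
```

```bash
python3 -c "
from h import *
go([433.5,51.5,125],-8.4)
w=cap('wrist','w4.png'); cap('side','d4.png')
import cv2
a=w['img'];b=cap('side')['img'][130:370,140:460]
o=np.zeros((480,800,3),np.uint8);o[:360,:400]=a[120:480,120:520];o[:300,400:800]=cv2.resize(b,(400,300))
cv2.imwrite('pics/m4.png',o[:,:,::-1])"
```

```text
t 4.05 pos [640.7  47.7 128.3] offset m [-0.2067 -0.0148  0.0026] turn [ 1.000e-02 -2.000e-01  1.145e+01] F [-0.   0.2 -0.3] w 14.3
```

View pics/m4.png

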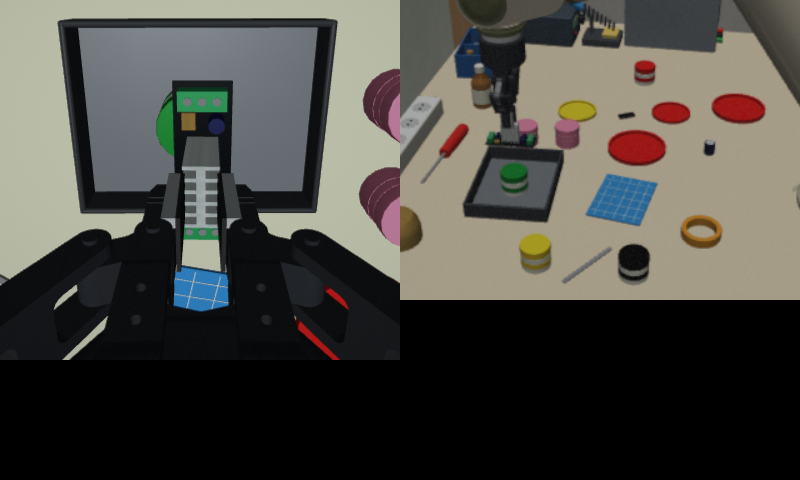

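The board is held and level. The green jar is exposed, with its lid at about (165,125) in the crop. I check where the board sits relative to the TCP and locate the green lid.

```bash
python3 -c "
from h import *
w=cap('wrist')
z=128.3-21.4
p=[ray(w,u,z) for u in [(292,201),(352,201),(322,360)]]
print('far edge',p[0][:2],p[1][:2],'near',p[2][:2])
s=cap('scene'); d=cap('side')
for c in (s,d):
  h=cv2.cvtColor(c['img'],cv2.COLOR_RGB2HSV); m=cv2.inRange(h,(50,100,40),(75,255,255))
  n,l,st,ce=cv2.connectedComponentsWithStats(m)
  for i in range(1,n):
    if st[i,4]>60: print(st[i],ce[i].round(1),ray(c,ce[i],44)[:2].round(1),ray(c,ce[i],38)[:2].round(1))
go([433.5,51.5,125],-8.4)
"
```

```text
far edge [681.96657297  64.50782839] [683.5217124   35.78137404] near [592.60948743  45.16733722]
[621  15  13  20  69] [626.9  25.7] [-709.1  984.8] [-723.3  992. ]
[507 259  42  33 976] [527.7 274.9] [490.6 388.4] [485.3 391.1]
[347 321  26  23 421] [360.  331.9] [646.5  53.2] [642.3  53.4]
[220 260  22  17 288] [230.7 268.1] [632.2  61.9] [634.8  53.9]
[ 257  389   47   39 1479] [279.8 408.1] [443.3 441.4] [444.4 436.4]
t 4.35 pos [639.5  47.8 125.4] offset m [-0.2055 -0.0147  0.0007] turn [-1.000e-02  9.000e-02  1.145e+01] F [-0.4 -1.  -1.3] w 14.2
```

Emit:
move_arm(motion=[{"offset":[-0.03,-0.003,0],"angular":[0,0,3],"jaw":0.01},{"offset":[-0.08,-0.006,0],"angular":[0,0,6],"jaw":0.01},{"offset":[-0.13,-0.009,0],"angular":[0,0,9],"jaw":0.01},{"offset":[-0.18,-0.012,0],"angular":[0,0,11.45],"jaw":0.01},{"offset":[-0.2045,-0.0147,0],"angular":[0,0,11.45],"jaw":0.01}])

```text
time_s: 4.97
eef_pos: [432.6, 51.7, 126.0]
ee_rot: [-0.0, 0.997, -0.074, -0.001]
force: [1.2, -0.4, -0.5]
grip_width: 0.167
```

```bash
python3 -c "
from h import *
cap('side');cap('side')
go([434.5,51.5,27],-8.4)
w=cap('wrist','w5.png')
s=ctrl.sense()
z=s['eef_pos'][2]-21.4
blobs(w,'blue',3)
print(s['eef_pos'],[ray(w,u,z)[:2].round(1) for u in [(292,201),(352,201)]])
"
```

```text
t 5.08 pos [433.   51.8 126.2] offset m [0.0016 0.0001 0.0992] turn [-0.    0.06  0.01] F [ 1.  -0.3 -1.3] w 14.2
blue px [321. 220.] z 3 c 433.1 51.7 d 161.3 box [432.7  51.8] [129.1  99.4] 81.7
[434.61642747  51.57579604 126.38073312] [array([477.3,  60. ]), array([473.1,  31.1])]
```

View pics/w5.png

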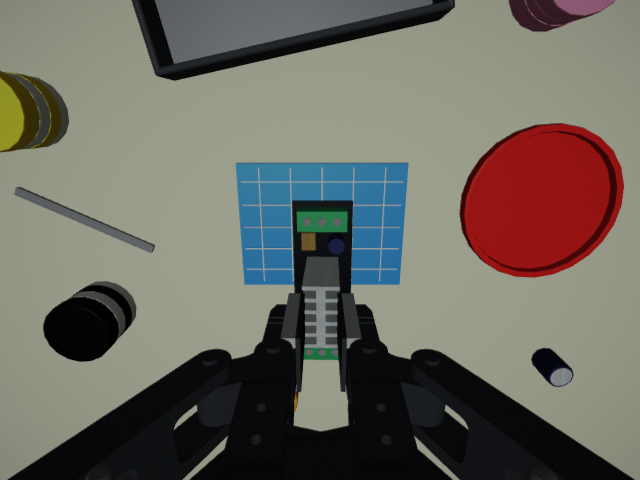

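Aligned: the board is centred over the mat within about 1 mm and parallel to its grid. Lower it.

Emit:
move_arm(motion=[{"offset":[0.001,0,0.025],"angular":[0,0,0],"jaw":0.01},{"offset":[0.001,0,0.055],"angular":[0,0,0],"jaw":0.01},{"offset":[0.001,0,0.08],"angular":[0,0,0],"jaw":0.01},{"offset":[0.001,0,0.095],"angular":[0,0,0],"jaw":0.01},{"offset":[0.001,0,0.095],"angular":[0,0,0],"jaw":0.01}])

```text
time_s: 5.75
eef_pos: [436.1, 51.3, 30.3]
ee_rot: [-0.0, 0.997, -0.073, -0.001]
force: [-0.2, -0.4, -1.7]
grip_width: 0.167
```

Emit:
move_arm(motion=[{"offset":[0,0,0.001],"angular":[0,0,0],"jaw":0.01},{"offset":[0,0,0.002],"angular":[0,0,0],"jaw":0.01},{"offset":[0,0,0.003],"angular":[0,0,0],"jaw":0.01},{"offset":[0,0,0.003],"angular":[0,0,0],"jaw":0.01}])

```text
time_s: 6.25
eef_pos: [436.0, 51.4, 28.3]
ee_rot: [0.0, 0.997, -0.073, 0.0]
force: [-0.5, -1.0, -1.0]
grip_width: 0.167
```

Emit:
move_arm(motion=[{"offset":[-0.001,0,0.001],"angular":[0,0,0],"jaw":0.01},{"offset":[-0.001,0,0.002],"angular":[0,0,0],"jaw":0.01},{"offset":[-0.001,0,0.002],"angular":[0,0,0],"jaw":0.01}])

```text
time_s: 6.62
eef_pos: [434.7, 51.5, 26.4]
ee_rot: [0.0, 0.997, -0.073, -0.0]
force: [-2.5, -0.9, 3.7]
grip_width: 0.166
```

Contact (+4 N up). Release and rise.

Emit:
move_arm(motion=[{"offset":[0,0,0],"angular":[0,0,0],"jaw":0.03},{"offset":[0,0,0],"angular":[0,0,0],"jaw":0.05},{"offset":[0,0,0],"angular":[0,0,0],"jaw":0.05},{"offset":[0,0,-0.02],"angular":[0,0,0],"jaw":0.05},{"offset":[0,0,-0.06],"angular":[0,0,0],"jaw":0.05}])

```text
time_s: 7.25
eef_pos: [434.0, 51.6, 86.0]
ee_rot: [-0.0, 0.997, -0.073, -0.002]
force: [1.0, 0.3, 0.3]
grip_width: 0.586
```

```bash
python3 -c "
from h import *
go([445,-407,150],0)"
```

```text
t 7.25 pos [434.   51.6  86. ] offset m [ 0.0777  0.4521 -0.0643] turn [-0.02  0.18 -8.41] F [1.  0.3 0.3] w 50.1
```

Emit:
move_arm(motion=[{"offset":[0,0,-0.064],"angular":[0,0,0],"jaw":0.05},{"offset":[0.0777,0.45,-0.1],"angular":[0,0,-8.4],"jaw":0.08},{"offset":[0.0777,0.45,-0.1],"angular":[0,0,-8.4],"jaw":0.08},{"offset":[0.0777,0.45,-0.1],"angular":[0,0,-8.4],"jaw":0.08},{"offset":[0.0777,0.45,-0.1],"angular":[0,0,-8.4],"jaw":0.08}])

```text
time_s: 7.88
eef_pos: [440.7, -196.4, 169.2]
ee_rot: [0.0, 1.0, -0.0, 0.0]
force: [1.5, -0.0, 1.0]
grip_width: 0.938
```

```bash
python3 -c "
from h import *
go([445,-409,150],0)
b=cap('scene')['img'][200:380,260:500]
cv2.imwrite('pics/s5.png',cv2.resize(b,(720,540),interpolation=2)[:,:,::-1])"
```

```text
t 7.88 pos [ 440.7 -196.4  169.2] offset m [0.0043 0.2126 0.0193] turn [ 0.01 -0.03 -0.01] F [ 1.5 -0.   1. ] w 80.1
```

View pics/s5.png

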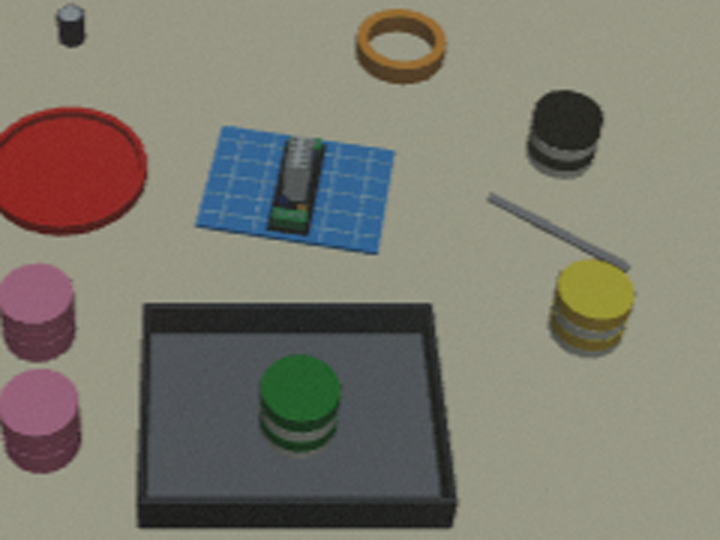

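The board lies flat in the middle of the mat; the yellow jar stands close to the tip of the rod. On to the red jar.

Emit:
move_arm(motion=[{"offset":[0.004,0.2126,0.019],"angular":[0,0,0],"jaw":0.082},{"offset":[0.004,0.2126,0.019],"angular":[0,0,0],"jaw":0.082},{"offset":[0.004,0.2126,0.019],"angular":[0,0,0],"jaw":0.082},{"offset":[0.004,0.2126,0.019],"angular":[0,0,0],"jaw":0.082},{"offset":[0.004,0.2126,0.019],"angular":[0,0,0],"jaw":0.082}])

```text
time_s: 8.55
eef_pos: [444.5, -408.1, 148.9]
ee_rot: [-0.0, 1.0, -0.001, -0.0]
force: [0.2, 0.6, -0.5]
grip_width: 0.959
```

```bash
cat >> h.py <<'E'
def lid(c,col,near,z=44):
    h=cv2.cvtColor(c['img'],cv2.COLOR_RGB2HSV)
    m=(sum(cv2.inRange(h,(a,110,40),(b,255,255)) for a,b in RG[col])>0).astype(np.uint8)
    u=proj(c,[[*near,z]])[0]
    n,l,st,ce=cv2.connectedComponentsWithStats(m)
    ok=[i for i in range(1,n) if st[i,4]>200]
    i=min(ok,key=lambda i:np.hypot(*(ce[i]-u)))
    v=cv2.GaussianBlur(h[:,:,2],(3,3),0); t=np.percentile(v[l==i],80)
    k=((l==i)&(v>0.85*t)).astype(np.uint8); k=cv2.morphologyEx(k,cv2.MORPH_OPEN,np.ones((3,3)))
    k=max(cv2.findContours(k,cv2.RETR_EXTERNAL,cv2.CHAIN_APPROX_NONE)[0],key=cv2.contourArea).reshape(-1,2)
    p=np.array([ray(c,q,z)[:2] for q in k],np.float32); (x,y),r=cv2.minEnclosingCircle(p); b=cv2.minAreaRect(p)
    print(col,'lid',round(x,1),round(y,1),'d',round(2*r,1),'box',np.round(b[0],1),np.round(b[1],1),'px',k.mean(0).round(),'V',t)
    return np.array([x,y])
E
python3 -c "
from h import *
cap('side')
w=cap('wrist')
lid(w,'red',(445,-409)); go([445,-409,150],0)"
```

```text
red lid 444.7 -414.6 d 49.0 box [ 444.4 -414.8] [46.8 48.4] px [332. 233.] V 133.0
t 8.65 pos [ 445.  -406.2  149.7] offset m [-0.      0.0028 -0.0003] turn [-0.04  0.02  0.01] F [-0.1 -0.2  0.1] w 82.4
```

Emit:
move_arm(motion=[{"offset":[0,0.0084,0.02],"angular":[0,0,0],"jaw":0.082},{"offset":[0,0.0084,0.06],"angular":[0,0,0],"jaw":0.082},{"offset":[0,0.0084,0.11],"angular":[0,0,0],"jaw":0.082},{"offset":[0,0.0084,0.128],"angular":[0,0,0],"jaw":0.082},{"offset":[0,0.0084,0.128],"angular":[0,0,0],"jaw":0.082}])

```text
time_s: 9.28
eef_pos: [444.9, -414.9, 21.3]
ee_rot: [-0.001, 1.0, 0.0, -0.0]
force: [-0.2, -0.0, -0.1]
grip_width: 0.96
```

Emit:
move_arm(motion=[{"offset":[0,0,0],"angular":[0,0,0],"jaw":0.06},{"offset":[0,0,0],"angular":[0,0,0],"jaw":0.045},{"offset":[0,0,0],"angular":[0,0,0],"jaw":0.045},{"offset":[0,0,0],"angular":[0,0,0],"jaw":0.045},{"offset":[0,0,0],"angular":[0,0,0],"jaw":0.045}], squeeze=30)

```text
time_s: 9.9
eef_pos: [445.6, -416.1, 23.9]
ee_rot: [0.001, 1.0, 0.0, 0.001]
force: [-1.1, 0.7, 5.5]
grip_width: 0.568
```

```bash
python3 -c "
from h import *
go([370,-270,100],0)"
```

```text
t 9.9 pos [ 445.6 -416.1   23.9] offset m [-0.0754 -0.1459 -0.0766] turn [ 0.14 -0.1   0.  ] F [-1.1  0.7  5.5] w 48.5
```

Emit:
move_arm(motion=[{"offset":[0,0,-0.01],"angular":[0,0,0],"jaw":0.045},{"offset":[0,0,-0.035],"angular":[0,0,0],"jaw":0.045},{"offset":[-0.01,-0.02,-0.06],"angular":[0,0,0],"jaw":0.045},{"offset":[-0.03,-0.06,-0.06],"angular":[0,0,0],"jaw":0.045},{"offset":[-0.055,-0.105,-0.06],"angular":[0,0,0],"jaw":0.045}])

```text
time_s: 10.52
eef_pos: [389.6, -309.6, 82.9]
ee_rot: [0.001, 1.0, -0.0, 0.001]
force: [0.5, 1.0, -0.8]
grip_width: 0.566
```

```bash
python3 -c "
from h import *
cap('scene')
go([370,-270,80],0)
w=cap('wrist');lid(w,'red',ctrl.sense()['eef_pos'][:2],44+ctrl.sense()['eef_pos'][2]-23);blobs(w,'red',8)"
```

```text
t 10.57 pos [ 385.9 -302.8   81.2] offset m [-0.0159 -0.0328  0.0015] turn [-0.35  0.25  0.09] F [ 1.4  2.6 -2. ] w 48.1
red lid 386.5 -302.1 d 48.0 box [ 386.6 -302.2] [47.4 46.1] px [321. 322.] V 152.0
red px [308. 323.] z 8 c 319.8 -301.1 d 202.1 box [ 319.1 -292.7] [194.2 104.6] 12.7
red px [ 50. 181.] z 8 c 424.6 -120.8 d 122.3 box [ 420.3 -139.5] [ 78.8 120.2] 74.3
```

Emit:
move_arm(motion=[{"offset":[-0.014,-0.03,0],"angular":[0,0,0],"jaw":0.045},{"offset":[-0.014,-0.03,0],"angular":[0,0,0],"jaw":0.045},{"offset":[-0.014,-0.03,0.015],"angular":[0,0,0],"jaw":0.045},{"offset":[-0.014,-0.03,0.03],"angular":[0,0,0],"jaw":0.045},{"offset":[-0.014,-0.03,0.03],"angular":[0,0,0],"jaw":0.045}])

```text
time_s: 11.25
eef_pos: [375.8, -280.4, 51.1]
ee_rot: [-0.001, 1.0, -0.0, -0.001]
force: [-0.1, -0.1, -0.2]
grip_width: 0.562
```

```bash
python3 -c "
from h import *
cap('scene')
go([370,-270,27],0)"
```

```text
t 11.3 pos [ 376.1 -280.6   51.7] offset m [-0.0061 -0.0106  0.0247] turn [-0.03  0.02 -0.01] F [-0.4 -0.5 -1.3] w 48.1
```

Emit:
move_arm(motion=[{"offset":[-0.006,-0.0106,0.005],"angular":[0,0,0],"jaw":0.045},{"offset":[-0.006,-0.0106,0.012],"angular":[0,0,0],"jaw":0.045},{"offset":[-0.006,-0.0106,0.018],"angular":[0,0,0],"jaw":0.045},{"offset":[-0.006,-0.0106,0.023],"angular":[0,0,0],"jaw":0.045},{"offset":[-0.006,-0.0106,0.025],"angular":[0,0,0],"jaw":0.045}])

```text
time_s: 11.92
eef_pos: [369.9, -269.7, 26.8]
ee_rot: [-0.0, 1.0, 0.0, -0.0]
force: [-5.2, 4.7, 19.0]
grip_width: 0.566
```

Emit:
move_arm(motion=[{"offset":[0,0,-0.002],"angular":[0,0,0],"jaw":0.045},{"offset":[0,0,-0.002],"angular":[0,0,0],"jaw":0.052},{"offset":[0,0,-0.002],"angular":[0,0,0],"jaw":0.065},{"offset":[0,0,-0.002],"angular":[0,0,0],"jaw":0.082},{"offset":[0,0,-0.002],"angular":[0,0,0],"jaw":0.082}])

```text
time_s: 12.55
eef_pos: [370.0, -269.7, 28.9]
ee_rot: [0.0, 1.0, -0.0, 0.0]
force: [-0.4, -0.4, 0.2]
grip_width: 0.96
```

Emit:
move_arm(motion=[{"offset":[0,0,-0.03],"angular":[0,0,0],"jaw":0.082},{"offset":[0,0,-0.09],"angular":[0,0,0],"jaw":0.082},{"offset":[0,0,-0.15],"angular":[0,0,0],"jaw":0.082},{"offset":[0,0,-0.15],"angular":[0,0,0],"jaw":0.082}])

```text
time_s: 13.05
eef_pos: [371.3, -271.1, 182.9]
ee_rot: [0.003, 1.0, 0.0, 0.003]
force: [0.2, -0.7, -1.3]
grip_width: 0.962
```

```bash
python3 -c "
from h import *
w=cap('wrist','w6.png');lid(w,'red',(370,-270),47)
go([548,238,170],0)"
```

```text
red lid 379.0 -270.4 d 75.0 box [ 379.5 -270.1] [73.2 74.4] px [319. 217.] V 145.0
t 13.1 pos [ 370.4 -270.1  180.3] offset m [ 0.1776 -0.5082  0.0093] turn [ 0.16 -0.13  0.  ] F [-0.8  0.  -0.7] w 82.2
```

View pics/w6.png

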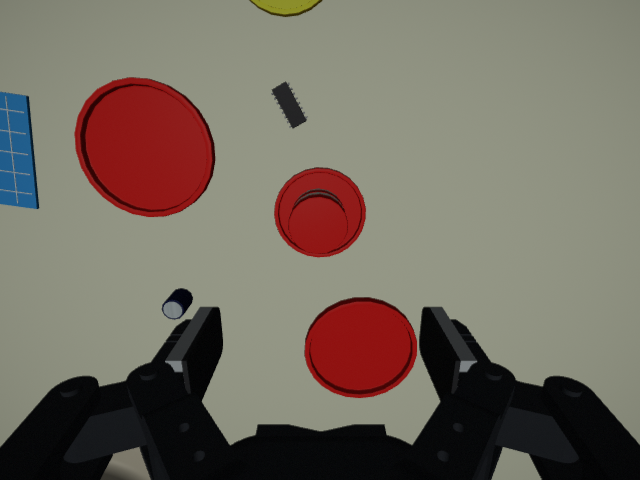

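The red jar stands centred in the small red dish at (320,212). Next is yellow.

Emit:
move_arm(motion=[{"offset":[0.178,-0.505,0.01],"angular":[0,0,0],"jaw":0.082},{"offset":[0.178,-0.505,0.01],"angular":[0,0,0],"jaw":0.082},{"offset":[0.178,-0.505,0.01],"angular":[0,0,0],"jaw":0.082},{"offset":[0.178,-0.505,0.01],"angular":[0,0,0],"jaw":0.082},{"offset":[0.178,-0.505,0.01],"angular":[0,0,0],"jaw":0.082}])

```text
time_s: 13.72
eef_pos: [473.6, 27.1, 171.6]
ee_rot: [-0.0, 1.0, -0.0, -0.001]
force: [1.9, -1.0, -0.4]
grip_width: 0.957
```

```bash
python3 -c "
from h import *
go([548,238,160],0)"
```

```text
t 13.72 pos [473.6  27.1 171.6] offset m [ 0.0744 -0.2109  0.0115] turn [-0.02  0.14 -0.01] F [ 1.9 -1.  -0.4] w 81.7
```

Emit:
move_arm(motion=[{"offset":[0.0744,-0.208,0.0115],"angular":[0,0,0],"jaw":0.082},{"offset":[0.0744,-0.208,0.0115],"angular":[0,0,0],"jaw":0.082},{"offset":[0.0744,-0.208,0.0115],"angular":[0,0,0],"jaw":0.082},{"offset":[0.0744,-0.208,0.0115],"angular":[0,0,0],"jaw":0.082},{"offset":[0.0744,-0.208,0.0115],"angular":[0,0,0],"jaw":0.082}])

```text
time_s: 14.35
eef_pos: [547.5, 234.6, 159.0]
ee_rot: [0.0, 1.0, 0.001, -0.002]
force: [-0.2, -0.3, 0.3]
grip_width: 0.961
```

```bash
python3 -c "
from h import *
cap('side')
w=cap('wrist','w7.png')
lid(w,'yellow',(548,238)); go([548,238,160],0); print(proj(w,[[548,238,0],[548,295,20],[548,181,20]]))"
```

```text
yellow lid 548.4 245.5 d 49.0 box [548.3 245.4] [48.  48.1] px [305. 227.] V 153.0
t 14.45 pos [547.6 232.5 160.1] offset m [ 0.0004 -0.0055  0.    ] turn [0.05 0.15 0.01] F [ 0.1 -0.7  0.4] w 82.0
[[315.91094955 214.09579057]
 [247.21779829 219.9620608 ]
 [384.00883936 220.2209017 ]]
```

View pics/w7.png

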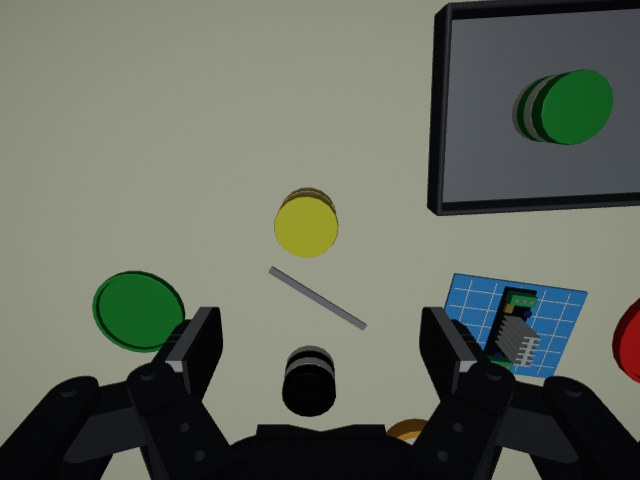

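The yellow jar's lid is at (305,227). The rod (272,269)–(365,327) and the case wall are clear of the jaws. Descend and grip.

Emit:
move_arm(motion=[{"offset":[0.0008,-0.013,0.02],"angular":[0,0,0],"jaw":0.082},{"offset":[0.0008,-0.013,0.06],"angular":[0,0,0],"jaw":0.082},{"offset":[0.0008,-0.013,0.11],"angular":[0,0,0],"jaw":0.082},{"offset":[0.0008,-0.013,0.138],"angular":[0,0,0],"jaw":0.082},{"offset":[0.0008,-0.013,0.138],"angular":[0,0,0],"jaw":0.082}])

```text
time_s: 15.08
eef_pos: [547.3, 245.3, 20.8]
ee_rot: [0.001, 1.0, -0.0, -0.003]
force: [0.2, -0.3, 0.3]
grip_width: 0.959
```

Emit:
move_arm(motion=[{"offset":[0,0,0],"angular":[0,0,0],"jaw":0.06},{"offset":[0,0,0],"angular":[0,0,0],"jaw":0.045},{"offset":[0,0,0],"angular":[0,0,0],"jaw":0.045},{"offset":[0,0,0],"angular":[0,0,0],"jaw":0.045},{"offset":[0,0,0],"angular":[0,0,0],"jaw":0.045}])

```text
time_s: 15.7
eef_pos: [549.8, 246.1, 25.3]
ee_rot: [-0.0, 1.0, -0.0, 0.001]
force: [-0.8, -0.8, 4.8]
grip_width: 0.561
```

```bash
python3 -c "
from h import *
go([575,-242,110],0)"
```

```text
t 15.7 pos [549.8 246.1  25.3] offset m [ 0.0254  0.4881 -0.0849] turn [-0.03 -0.15 -0.  ] F [-0.8 -0.8  4.8] w 47.9
```

Emit:
move_arm(motion=[{"offset":[0,0,-0.015],"angular":[0,0,0],"jaw":0.045},{"offset":[0,0,-0.05],"angular":[0,0,0],"jaw":0.045},{"offset":[0,0.015,-0.085],"angular":[0,0,0],"jaw":0.045},{"offset":[0.002,0.05,-0.085],"angular":[0,0,0],"jaw":0.045},{"offset":[0.005,0.095,-0.085],"angular":[0,0,0],"jaw":0.045}])

```text
time_s: 16.32
eef_pos: [554.3, 150.5, 110.3]
ee_rot: [-0.0, 1.0, 0.001, 0.001]
force: [0.6, -0.1, -1.1]
grip_width: 0.559
```

Emit:
move_arm(motion=[{"offset":[0.003,0.045,0],"angular":[0,0,0],"jaw":0.045},{"offset":[0.006,0.09,0],"angular":[0,0,0],"jaw":0.045},{"offset":[0.009,0.135,0],"angular":[0,0,0],"jaw":0.045},{"offset":[0.012,0.18,0],"angular":[0,0,0],"jaw":0.045},{"offset":[0.015,0.225,0],"angular":[0,0,0],"jaw":0.045}])

```text
time_s: 16.95
eef_pos: [569.3, -75.6, 110.0]
ee_rot: [0.0, 1.0, -0.0, 0.001]
force: [0.8, 0.5, -0.8]
grip_width: 0.563
```

```bash
python3 -c "
from h import *
go([575,-242,110],0)"
```

```text
t 16.95 pos [569.3 -75.6 110. ] offset m [5.700e-03 1.664e-01 1.000e-04] turn [ 0.03 -0.1  -0.  ] F [ 0.8  0.5 -0.8] w 48.1
```

Emit:
move_arm(motion=[{"offset":[0.002,0.045,0],"angular":[0,0,0],"jaw":0.045},{"offset":[0.003,0.09,0],"angular":[0,0,0],"jaw":0.045},{"offset":[0.004,0.13,0],"angular":[0,0,0],"jaw":0.045},{"offset":[0.005,0.164,0],"angular":[0,0,0],"jaw":0.045},{"offset":[0.005,0.164,0],"angular":[0,0,0],"jaw":0.045}])

```text
time_s: 17.58
eef_pos: [573.9, -240.3, 109.6]
ee_rot: [0.001, 1.0, -0.001, 0.001]
force: [0.4, 0.3, -1.2]
grip_width: 0.558
```

```bash
python3 -c "
from h import *
cap('side')
w=cap('wrist')
go([575,-242,28.5],0)
blobs(w,'yellow',8)
lid(w,'yellow',(575,-242),44+85)"
```

```text
t 17.68 pos [ 574.1 -237.8  109.3] offset m [0.0009 0.0042 0.0808] turn [ 0.01 -0.03 -0.02] F [ 0.4 -0.5 -0.3] w 47.8
yellow px [324. 273.] z 8 c 536.8 -240.5 d 163.4 box [ 536.8 -239.2] [ 90.6 162.7] 88.4
yellow lid 573.8 -238.0 d 48.0 box [ 573.9 -238.1] [47.4 46.2] px [321. 320.] V 147.0
```

Jar centred under the TCP; lower into the yellow dish.

Emit:
move_arm(motion=[{"offset":[0.001,0.004,0.02],"angular":[0,0,0],"jaw":0.045},{"offset":[0.001,0.004,0.045],"angular":[0,0,0],"jaw":0.045},{"offset":[0.001,0.004,0.065],"angular":[0,0,0],"jaw":0.045},{"offset":[0.001,0.004,0.076],"angular":[0,0,0],"jaw":0.045},{"offset":[0.001,0.004,0.078],"angular":[0,0,0],"jaw":0.045}])

```text
time_s: 18.3
eef_pos: [574.8, -241.5, 29.7]
ee_rot: [-0.0, 1.0, 0.0, -0.001]
force: [0.7, -0.1, -1.1]
grip_width: 0.563
```

Emit:
move_arm(motion=[{"offset":[0,0,0.001],"angular":[0,0,0],"jaw":0.045},{"offset":[0,0,0.0015],"angular":[0,0,0],"jaw":0.045},{"offset":[0,0,0.0015],"angular":[0,0,0],"jaw":0.045}])

```text
time_s: 18.68
eef_pos: [575.2, -242.1, 29.4]
ee_rot: [0.0, 1.0, 0.0, 0.0]
force: [-0.2, 0.4, -1.3]
grip_width: 0.562
```

Emit:
move_arm(motion=[{"offset":[0,0,0.001],"angular":[0,0,0],"jaw":0.045},{"offset":[0,0,0.0015],"angular":[0,0,0],"jaw":0.045},{"offset":[0,0,0.0015],"angular":[0,0,0],"jaw":0.045}])

```text
time_s: 19.05
eef_pos: [575.2, -242.2, 28.3]
ee_rot: [0.0, 1.0, 0.0, 0.0]
force: [-2.3, 1.0, 5.6]
grip_width: 0.56
```

Emit:
move_arm(motion=[{"offset":[0,0,0],"angular":[0,0,0],"jaw":0.052},{"offset":[0,0,0],"angular":[0,0,0],"jaw":0.065},{"offset":[0,0,0],"angular":[0,0,0],"jaw":0.082},{"offset":[0,0,0],"angular":[0,0,0],"jaw":0.082},{"offset":[0,0,0],"angular":[0,0,0],"jaw":0.082}])

```text
time_s: 19.68
eef_pos: [575.0, -242.0, 27.5]
ee_rot: [-0.0, 1.0, -0.0, -0.0]
force: [0.3, 1.0, -0.2]
grip_width: 0.96
```

Emit:
move_arm(motion=[{"offset":[0,0,-0.03],"angular":[0,0,0],"jaw":0.082},{"offset":[0,0,-0.09],"angular":[0,0,0],"jaw":0.082},{"offset":[0,0,-0.14],"angular":[0,0,0],"jaw":0.082},{"offset":[0.033,-0.15,-0.14],"angular":[0,0,0],"jaw":0.082},{"offset":[0.06,-0.29,-0.14],"angular":[0,0,0],"jaw":0.082}])

```text
time_s: 20.3
eef_pos: [601.2, -118.7, 168.1]
ee_rot: [0.0, 1.0, -0.001, 0.001]
force: [0.6, 0.1, 0.4]
grip_width: 0.959
```

```bash
python3 -c "
from h import *
go([638,54,160],3)"
```

```text
t 20.3 pos [ 601.2 -118.7  168.1] offset m [ 0.0365 -0.1728  0.0081] turn [ 0.02 -0.06 -3.09] F [0.6 0.1 0.4] w 81.9
```

Emit:
move_arm(motion=[{"offset":[0.036,-0.17,0.008],"angular":[0,0,-3],"jaw":0.082},{"offset":[0.036,-0.17,0.008],"angular":[0,0,-3],"jaw":0.082},{"offset":[0.036,-0.17,0.008],"angular":[0,0,-3],"jaw":0.082},{"offset":[0.036,-0.17,0.008],"angular":[0,0,-3],"jaw":0.082},{"offset":[0.036,-0.17,0.008],"angular":[0,0,-3],"jaw":0.082}])

```text
time_s: 20.92
eef_pos: [636.9, 49.8, 159.5]
ee_rot: [0.0, 1.0, 0.026, -0.0]
force: [-0.1, -0.9, -0.1]
grip_width: 0.96
```

```bash
python3 -c "
from h import *
cap('side')
w=cap('wrist','w8.png')
p=lid(w,'green',(638,54)); go([p[0],p[1],22],3)"
```

```text
green lid 635.7 55.2 d 48.4 box [636.1  55.3] [46.7 47.8] px [314. 230.] V 121.0
t 21.02 pos [636.9  49.  159.6] offset m [-0.0009 -0.0062  0.1376] turn [ 0.01 -0.   -0.08] F [-0.6 -0.9  0.2] w 82.2
```

View pics/w8.png

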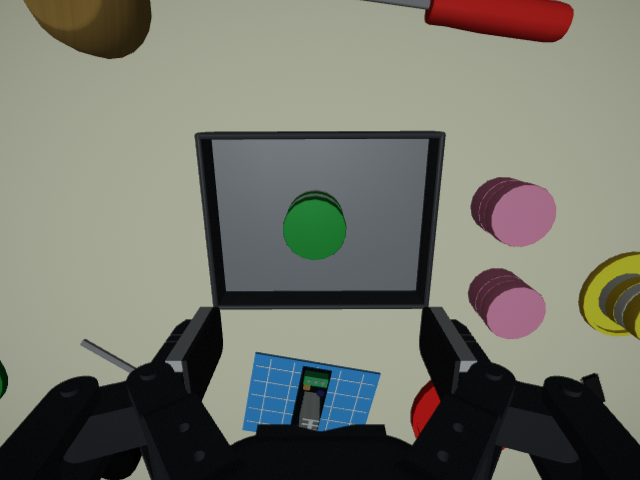

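The green jar is at (314,230), with room for the fingers inside the case. Descend and grip.

Emit:
move_arm(motion=[{"offset":[-0.001,-0.0062,0.02],"angular":[0,0,0],"jaw":0.082},{"offset":[-0.001,-0.0062,0.06],"angular":[0,0,0],"jaw":0.082},{"offset":[-0.001,-0.0062,0.11],"angular":[0,0,0],"jaw":0.082},{"offset":[-0.001,-0.0062,0.137],"angular":[0,0,0],"jaw":0.082},{"offset":[-0.001,-0.0062,0.137],"angular":[0,0,0],"jaw":0.082}])

```text
time_s: 21.65
eef_pos: [634.5, 55.3, 20.9]
ee_rot: [-0.0, 1.0, 0.025, -0.002]
force: [0.8, -0.3, 0.7]
grip_width: 0.961
```

Emit:
move_arm(motion=[{"offset":[0,0,0],"angular":[0,0,0],"jaw":0.06},{"offset":[0,0,0],"angular":[0,0,0],"jaw":0.045},{"offset":[0,0,0],"angular":[0,0,0],"jaw":0.045},{"offset":[0,0,0],"angular":[0,0,0],"jaw":0.045},{"offset":[0,0,0],"angular":[0,0,0],"jaw":0.045}])

```text
time_s: 22.28
eef_pos: [636.6, 56.0, 24.7]
ee_rot: [0.0, 1.0, 0.026, 0.002]
force: [-1.1, -0.6, 5.8]
grip_width: 0.566
```

```bash
python3 -c "
from h import *
go([452,407,110],3)"
```

```text
t 22.27 pos [636.6  56.   24.7] offset m [-0.1658 -0.3601 -0.0861] turn [ 0.05 -0.18 -0.01] F [-1.1 -0.6  5.8] w 48.3
```

Emit:
move_arm(motion=[{"offset":[0,0,-0.015],"angular":[0,0,0],"jaw":0.045},{"offset":[0,0,-0.05],"angular":[0,0,0],"jaw":0.045},{"offset":[-0.006,-0.013,-0.085],"angular":[0,0,0],"jaw":0.045},{"offset":[-0.02,-0.045,-0.085],"angular":[0,0,0],"jaw":0.045},{"offset":[-0.04,-0.085,-0.085],"angular":[0,0,0],"jaw":0.045}])

```text
time_s: 22.9
eef_pos: [591.2, 139.6, 109.2]
ee_rot: [-0.0, 1.0, 0.026, 0.001]
force: [0.1, -0.2, -0.7]
grip_width: 0.56
```

Emit:
move_arm(motion=[{"offset":[-0.02,-0.045,0],"angular":[0,0,0],"jaw":0.045},{"offset":[-0.04,-0.088,0],"angular":[0,0,0],"jaw":0.045},{"offset":[-0.06,-0.131,0],"angular":[0,0,0],"jaw":0.045},{"offset":[-0.08,-0.174,0],"angular":[0,0,0],"jaw":0.045},{"offset":[-0.1,-0.215,0],"angular":[0,0,0],"jaw":0.045}])

```text
time_s: 23.52
eef_pos: [479.4, 350.1, 109.0]
ee_rot: [-0.0, 1.0, 0.026, 0.001]
force: [0.2, -0.3, -1.3]
grip_width: 0.56
```

```bash
python3 -c "
from h import *
cap('side');w=cap('wrist')
blobs(w,'green',8);go([452,407,110],3)"
```

```text
green px [291. 281.] z 8 c 425.6 379.3 d 161.8 box [431.4 373.9] [161.7 100.7] 47.0
t 23.62 pos [478.  352.  108.8] offset m [-0.0228 -0.0564 -0.0011] turn [-0.07 -0.04  0.26] F [ 1.4 -1.  -1.2] w 47.9
```

Emit:
move_arm(motion=[{"offset":[-0.012,-0.03,0],"angular":[0,0,0],"jaw":0.045},{"offset":[-0.023,-0.0564,0],"angular":[0,0,0],"jaw":0.045},{"offset":[-0.023,-0.0564,0],"angular":[0,0,0],"jaw":0.045},{"offset":[-0.023,-0.0564,0.02],"angular":[0,0,0],"jaw":0.045},{"offset":[-0.023,-0.0564,0.05],"angular":[0,0,0],"jaw":0.045}])

```text
time_s: 24.25
eef_pos: [455.6, 403.1, 58.4]
ee_rot: [-0.001, 1.0, 0.026, 0.001]
force: [0.1, -0.4, -2.1]
grip_width: 0.564
```

```bash
python3 -c "
from h import *
cap('side');go([452,407,28],3)"
```

```text
t 24.3 pos [453.5 401.7  53.7] offset m [-0.0011 -0.0054  0.0257] turn [ 0.14  0.24 -0.06] F [-1.8 -1.6 -6.5] w 48.0
```

Emit:
move_arm(motion=[{"offset":[-0.001,-0.0045,0.006],"angular":[0,0,0],"jaw":0.045},{"offset":[-0.001,-0.0045,0.014],"angular":[0,0,0],"jaw":0.045},{"offset":[-0.001,-0.0045,0.02],"angular":[0,0,0],"jaw":0.045},{"offset":[-0.001,-0.0045,0.023],"angular":[0,0,0],"jaw":0.045},{"offset":[-0.001,-0.0045,0.024],"angular":[0,0,0],"jaw":0.045}])

```text
time_s: 24.92
eef_pos: [453.0, 408.2, 33.6]
ee_rot: [-0.0, 1.0, 0.026, 0.0]
force: [-0.3, -0.6, -0.9]
grip_width: 0.566
```

```bash
python3 -c "
from h import *
cap('side');go([452,407,28],3)"
```

```text
t 24.98 pos [453.  408.2  33.5] offset m [-0.001   0.0012  0.0055] turn [-0. -0.  0.] F [-0.2 -1.  -2.3] w 47.9
```

Emit:
move_arm(motion=[{"offset":[-0.001,0.001,0.002],"angular":[0,0,0],"jaw":0.045},{"offset":[-0.001,0.001,0.004],"angular":[0,0,0],"jaw":0.045},{"offset":[-0.001,0.001,0.005],"angular":[0,0,0],"jaw":0.045},{"offset":[-0.001,0.001,0.006],"angular":[0,0,0],"jaw":0.045},{"offset":[-0.001,0.001,0.006],"angular":[0,0,0],"jaw":0.045}])

```text
time_s: 25.6
eef_pos: [452.0, 407.2, 27.8]
ee_rot: [-0.0, 1.0, 0.026, 0.0]
force: [-1.8, -0.9, 1.1]
grip_width: 0.562
```

Just touching. Release and retreat.

Emit:
move_arm(motion=[{"offset":[0,0,0],"angular":[0,0,0],"jaw":0.052},{"offset":[0,0,0],"angular":[0,0,0],"jaw":0.065},{"offset":[0,0,0],"angular":[0,0,0],"jaw":0.082},{"offset":[0,0,0],"angular":[0,0,0],"jaw":0.082},{"offset":[0,0,0],"angular":[0,0,0],"jaw":0.082}])

```text
time_s: 26.22
eef_pos: [452.0, 407.2, 27.5]
ee_rot: [-0.0, 1.0, 0.026, -0.0]
force: [0.7, -0.3, -0.3]
grip_width: 0.961
```

Emit:
move_arm(motion=[{"offset":[0,0,-0.03],"angular":[0,0,0],"jaw":0.082},{"offset":[0,0,-0.09],"angular":[0,0,0],"jaw":0.082},{"offset":[0,0,-0.15],"angular":[0,0,0],"jaw":0.082},{"offset":[0,0,-0.18],"angular":[0,0,0],"jaw":0.082},{"offset":[0,0,-0.18],"angular":[0,0,0],"jaw":0.082}])

```text
time_s: 26.85
eef_pos: [452.7, 407.6, 210.0]
ee_rot: [-0.001, 1.0, 0.026, 0.002]
force: [-1.1, 0.5, -1.3]
grip_width: 0.964
```

```bash
python3 -c "
from h import *
w=cap('wrist')['img'];s=cap('scene')['img'][170:390,120:570]
o=np.zeros((600,800,3),np.uint8)
o[:391]=cv2.resize(s,(800,391),interpolation=2); o[391:600,:278]=cv2.resize(w,(278,209)); 
d=cap('side')['img'][160:440,170:420]; o[391:600,300:487]=cv2.resize(d,(187,209))
cv2.imwrite('pics/f.png',o[:,:,::-1]); go([452,407,200],3)"
```

```text
t 27.0 pos [451.6 406.8 206. ] offset m [ 0.0005 -0.0001  0.006 ] turn [ 0.07  0.13 -0.  ] F [-0.5 -0.2 -0.4] w 82.1
```

View pics/f.png

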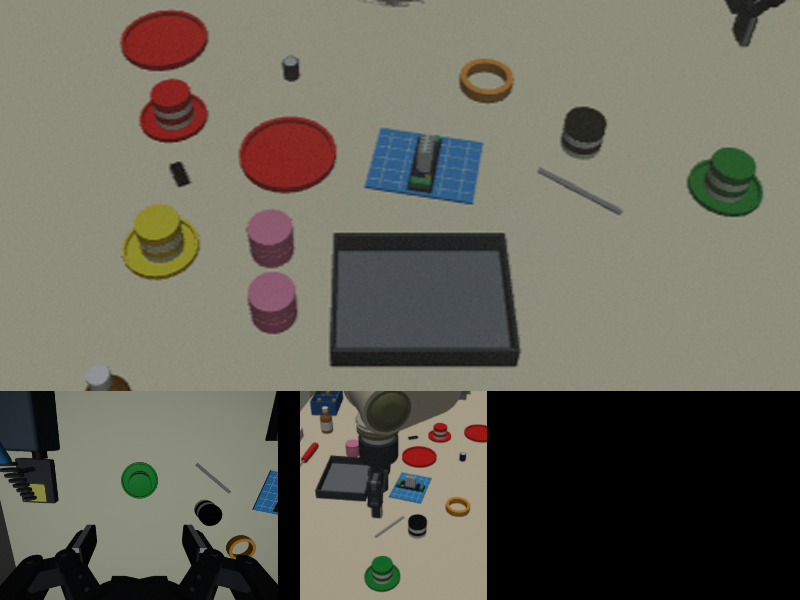

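All three jars stand upright in their saucers: red at (172,110), yellow at (160,240), green at (728,180). The board is flat in the middle of the mat, the black jar is where it was, and the gripper is clear. I hand in.

```bash
python3 -c "
from rig import ctrl
print(ctrl.finish_job())"
```

```text
the job is handed in; nothing more can be done
None
```

I set the board down flat, heatsink up, in the middle of the light-blue mat. The red, yellow and green jars then went into their own saucers, the red one into the smallest red saucer. The job is handed in at about 27 s on the robot's clock, well under the 128 s limit; the hand-in gives no verdict.

**Last checks:** The final scene, side and wrist pictures show:
- The board is level and aligned with the mat. It was within about 1–2 mm of the mat's centre when I lowered it.
- All three jars stand upright well inside their saucers.
- The black jar is where it was, the case is empty, and the gripper is open and well above everything.

**Force:** The highest force I read was about 19 N, when the red jar touched its saucer. I eased it off before letting go.

**Disagreements:**
- The scene and side cameras differed by about 5–7 mm in x. I placed the board, red jar and yellow jar using close wrist-camera measurements. The green saucer's position came from averaging the other two cameras, and the final wrist picture shows the jar well inside it.
- Two early move calls were refused because of missing keys. They had no effect.

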